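Set the drying timer by clicks

ROBOT

A 7-joint arm with a two-finger parallel gripper is mounted at the origin on the work surface. World frame = base frame: x ahead of the robot, y to its left, z up, the work surface at z = 0. Lengths are in m, angles in rad, forces in N, time in s.
With the tool pointing down it reaches from about 0.425 to 0.925 m from the base axis. Payload 6.8 kg.
Tool frame: the origin (TCP) lies at the very end of the fingers, on their centre line; the grasp point (between the pads) lies 19 mm behind it; z points along the fingers, y is the line along which they close (so a half turn about z gives the same grasp; the last joint's range is limited). The gripper opens to 85 mm and grips with 20 to 120 N. Pads are 22 mm wide; open, the fingers measure 114 mm over their backs; the gripper's body (76 mm by 85 mm) begins 54 mm behind the grasp point. The pads swing forward as they close: fully open they stand 13 mm farther back than shut.
Start: joints at [1.161, 0.477, 0.022, 1.555, -0.011, 1.109, -0.083], TCP at [0.201, -0.645, 0.231] pointing down, gripper open.
Joint ranges: [-2.96, 2.96], [-0.34, 2.1], [-1.41, 1.46], [0.24, 2.44], [-1.37, 4.51], [0.17, 1.92], [-2.96, 2.96]. Speed limits (rad/s): [2.39, 2.39, 3.14, 3.14, 3.14, 3.14, 3.14].

INTERFACE

Orientations are given as a rotation vector (axis times angle).
In Python, from bench import monitor, optics, r gives the robot as it stands.
- The arm moves only by the shell command python3 -m crank 'ROWS' [OPENING] [FORCE]. ROWS is JSON, a list of rows, each a list of 2 entries, a list of its own where there are three numbers: the shift along the tool's x, y, z in cm, then the turn, a rotation vector about the tool's x, y, z in rad. A call has 1 to 5 rows; each row shifts and turns the commanded pose from where the row before left it, along the tool's axes as they then stand; what a row does not reach is not made up. A row lasts 1/10 s, in which the tool goes at most 50 mm and 8.59 degrees, less where a joint would pass 70% of its speed; a pose out of reach is approached as far as the arm can. A call is refused whole if a number of a shift passes 5 or a number of a turn 0.15, either way. A call with a gripper value outside its range is refused whole. OPENING is the finger opening in cm, from 0 to 8.54, set as the call begins (- or left out, the last holds). The fingers move at their own pace and stop on an object; FORCE is the grip in N (left out, the last holds). Time passes only in rows, so rows that do not move let the fingers close. It gives the time, the measured TCP pose, the force, the opening and the grip force at its end, in the units of the state.
- monitor.get_obs(): the state, without advancing time (a new reading comes with each control period).
- optics.grab_frame(name): name is "side" or "top" or "wrist"; returns (picture, depth): 420x560x3 uint8, red, green, blue; 420x560 float32, m along the optical axis (not along the pixel's ray), 0 where there is no reading.
- optics.camera_model(name): a dict with "vertical_fov" (degrees; the focal length in pixels is half the picture's height over the tangent of half this angle, whatever the lens; pixels are square), "cx", "cy" (the principal point, pixels), "D" ([k1, k2, p1, p2, k3] as OpenCV has them; the pictures are not rectified), "R" (3x3) and "t" (3): a world point X has camera coordinates R X + t; the wrist camera has in their place "hand_eye" (4x4, takes a point from camera to tool coordinates, whose origin is the TCP and whose axes are the flange's). Camera axes: x right, y down, z forward; pixel columns grow to the right and rows downward; lengths in m; the calibration is good to about 2 mm. A picture is of the moment at which its call begins: read the wrist's pose just before it. camera_model takes no time and is no camera call.
- r.hand_in(): hands the job in; it is judged then, once.
The state is a dict: "clock": time; "joints": joint angles; "qvel": joint speeds; "tau": joint torques, N m; "tcp_pos": TCP position; "orientation": TCP orientation; "contact_force": force on the tool from outside, world axes, zero at the start; "moment": the same for the moment, N m; "grip_width": finger opening in m; "gripper_force": force on a finger pad.
Only numpy, scipy, OpenCV 4.12 (cv2) and the standard library are available. Lean on these libraries where they do the work, as an engineer would, in place of code of your own. Each camera call takes 0.05 s, during which the arm holds its last target. There are 200 camera calls.

TASK

With a fingertip, push the wing of the drying timer's dial round clockwise (seen from above) exactly four clicks from where it stands, without running past the fourth, then press the larger of the timer's two keys right down to start it and let it go. Do not pinch the wing, do not press the smaller key, do not press the larger key before the dial is set, and leave the things standing around where they are; finish clear of everything.

Things in the scene. Friction and masses are not known exactly. Their poses are not given: they have to be found in the camera images.
- timer: drying timer, a grey box with an aluminium top plate, 170 mm (x) by 310 mm (y) by 60 mm tall, screwed to the bench. Origin: centre of its underside; x points away from the operator side, z up. The dial is in its left (+y) half, the two keys in its right (-y) half.
- dial_axis (a point): point on the dial's upright turning axis, at the height of the top face of the dial's flat aluminium disc (96 mm across, 71 mm above the bench). 10 ticks on the plate round the disc mark the stops; hard stops lie 0.35 click beyond the first and last.
- wing_tip (a point): point on the dial's wing, 40 mm from the axis and 23 mm above the disc; turns with the dial. The one wing is a black upright fin on the disc, running radially from a hub (20 mm across, on the axis) to 46 mm from the axis; 14 mm thick, its top 26 mm above the disc, a white line along it. The rest of the disc is free.
- dial (a joint): turn of the dial, rad, growing clockwise seen from above; at 0 the wing points 108 deg counter-clockwise of the timer's +x. Stops every 0.4189 rad (24 deg), numbered 0 to 9; starts in stop 0, 1, 2 or 3. Half-way between stops is a crest: up to it the dial resists with about 0.05 N m (1.5 N at 33 mm radius); just past it the dial jumps on by itself into the next stop and stays.
- start_key (a joint): travel of the larger key, m: 0 up, 0.006 fully down; a spring needs about 5 N to push it fully down and brings it back up.
- start_key_top (a point): centre of the top face of the larger round key (36 mm across), on the timer's front right corner; it is pressed straight down
- stop_key (a joint): travel of the smaller key, m: 0 up, 0.005 fully down. To be left alone.
- stop_key_top (a point): centre of the top face of the smaller round key (18 mm across), on the timer's back right corner, 85 mm behind the larger key
- form: curved upright plywood bending form, 120 mm wide, 9 mm thick, 60 mm tall, standing in front of the timer. Bystander; origin at the centre of its underside.
- handle: bent dark wooden bag handle lying flat, a half ring of 60 mm radius and 14 mm thick, left of the timer. Bystander; origin at the centre of its underside.
- jar: amber jar with black cap, 60 mm across, 85 mm tall, behind the timer. Bystander; origin at the centre of its underside.
- weight: brass knobbed weight, 48 mm across, 60 mm tall, behind the timer. Bystander; origin at the centre of its underside.
- pot: open white ceramic pot, 72 mm across, 50 mm tall, behind the timer. Bystander; origin at the centre of its underside.
- spool: small wooden spool, 26 mm across, 30 mm tall, standing on top of the timer between dial and keys. Bystander; origin at the centre of its underside.
- burnisher: wooden-handled hand tool, 200 mm long, 26 mm thick, lying right of the timer. Bystander; origin at the centre of its underside.

How it is judged:
On the way, in this order (a step that is already met when the one before it is completed fails the run):
1. the dial stands four clicks clockwise of its start (distance of wing_tip from where it was at the start of the episode between 0.0548 and 0.0637 m and velocity of joint dial between -0.05 and 0.05 rad/s), for 0.3 s.
2. the larger key is pressed down with the dial still at four (distance of wing_tip from where it was at the start of the episode between 0.0548 and 0.0637 m and value of joint start_key above 0.0042 m), for 0.05 s.
At the end, for the whole second after the job is handed in: the dial rests in the stop four clicks clockwise of its start (within 0.4 click) and both keys are up again, after the larger key was pressed at least 4.2 mm with the dial set (all of step 1 and value of joint each of start_key, stop_key below 0.001 m); the robot touches nothing.
It fails at once if the dial runs past the fourth click (more than 4.6 clicks) (distance of wing_tip from where it was at the start of the episode above 0.0657 m).
It fails at once if the larger key is pressed before the dial is at four clicks (value of joint start_key above 0.003 m and not (distance of wing_tip from where it was at the start of the episode between 0.0548 and 0.0637 m)).
It fails at once if the smaller key is pressed (value of joint stop_key above 0.0025 m).
It fails at once if the wing is pinched: both its sides pressed by the fingers at once (contact force between the fingers and dial_c2 above 1.5 N and contact force between the fingers and dial_c3 above 1.5 N).
It fails at once if a bystander is lifted, knocked or shoved more than 15 mm (distance of any of form, handle, jar, weight, pot, spool, burnisher from where it was at the start of the episode above 0.015 m).
It also fails if it takes over 64 s, if anything falls off the work surface, if the arm or the gripper's body presses on something with over 40 N, if the wrist force passes 120 N, or if a joint passes its speed limit or range.

## Working session

There is one attempt and no reset: what is moved stays moved. The work goes in short steps, Python scripts to look and compute and a shell command to move; the robot and the scene stay as the last step left them, time stands still between calls to the robot, and variables do not carry over. Pictures are saved under pics/ and viewed, at most 13 in all, crops included, and the job is handed in when it is done.

```bash
mkdir -p pics; ls
python3 - <<'E'
from bench import monitor, optics, r
import cv2
print(monitor.get_obs())
for n in ("top","side"):
    p,d=optics.grab_frame(n); cv2.imwrite(f"pics/{n}0.png",p[:,:,::-1]); m=optics.camera_model(n); print(n,m)
print(optics.camera_model("wrist"))
E
```

```text
pics
{'clock': 0.0, 'joints': array([ 1.16093802,  0.47778471,  0.02232814,  1.55644642, -0.01145978,
        1.10929616, -0.08311651]), 'qvel': array([-6.60911754e-04, -7.51597288e-04, -2.07570797e-03, -1.94301388e-03,
        2.14145896e-04, -8.89471103e-05, -2.18208474e-03]), 'tau': array([ 3.83260995e-04, -5.96461594e+01,  1.60797402e+00, -2.81201577e+01,
        1.25038682e-02,  9.35111224e-03, -1.29714351e-05]), 'tcp_pos': array([ 0.20041686, -0.64394512,  0.23033795]), 'orientation': array([-3.10416006e+00, -4.71992657e-01,  6.79716116e-04]), 'contact_force': array([ 0.0531695 ,  0.33328299, -0.09334284]), 'moment': array([ 0.03612483, -0.01352505, -0.01008448]), 'gripper_force': 0.0, 'grip_width': 0.08546527841081862}
top {'vertical_fov': 48.23053425305578, 'cx': 276.67395500495564, 'cy': 200.77842908062613, 'D': array([-0.08865824,  0.        ,  0.        ,  0.        ,  0.        ]), 'R': array([[-0.03156912, -0.99948301, -0.0060917 ],
       [-0.96889297,  0.03209854, -0.24538967],
       [ 0.24545834, -0.00184453, -0.96940539]]), 't': array([0.08391666, 0.5975169 , 1.0613
[... 194 characters left out ...]
0.89342687, -0.44896567, -0.01477364],
       [-0.28855062,  0.5987909 , -0.74711981],
       [ 0.34427747, -0.66323396, -0.6645252 ]]), 't': array([0.53434916, 0.19730307, 0.95073615])}
{'vertical_fov': 67.7274569338858, 'cx': 278.5670596883886, 'cy': 215.15119128408142, 'D': array([0.00312435, 0.        , 0.        , 0.        , 0.        ]), 'hand_eye': array([[-4.33843137e-04, -9.59523197e-01, -2.81629269e-01,
         7.21163133e-02],
       [ 9.99999757e-01, -5.69886800e-04,  4.01153517e-04,
        -1.80110226e-05],
       [-5.45412909e-04, -2.81629027e-01,  9.59523212e-01,
        -1.42917152e-01],
       [ 0.00000000e+00,  0.00000000e+00,  0.00000000e+00,
         1.00000000e+00]])}
```

View pics/top0.png

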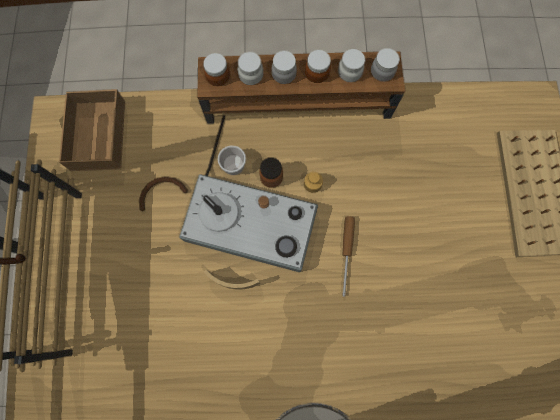

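View pics/side0.png

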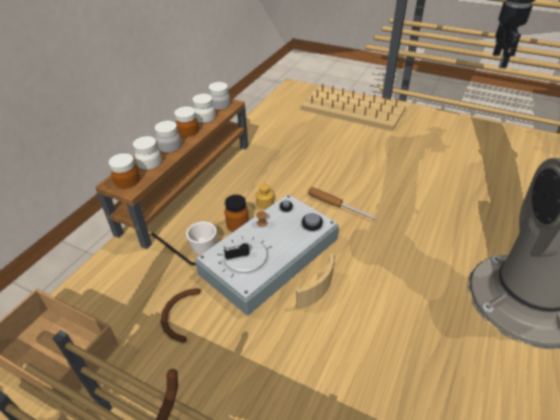

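The top view shows the timer's plate with corners at about (197,177), (317,205), (302,270) and (181,236). The dial is at (220,211) with its wing towards (205,198), the start key at (287,246), the stop key at (295,213) and the spool at (264,202). I'll take an enlarged crop to measure from.

```bash
cat > h.py <<'E'
import numpy as np, cv2
from bench import monitor, optics
from scipy.spatial.transform import Rotation as Ro
def K(m): 
    f=210/np.tan(np.radians(m["vertical_fov"]/2)); return np.array([[f,0,m["cx"]],[0,f,m["cy"]],[0,0,1]])
def pose(n,obs=None):
    m=optics.camera_model(n)
    if n!="wrist": return m,m["R"],m["t"]
    obs=obs or monitor.get_obs(); T=np.eye(4); T[:3,:3]=Ro.from_rotvec(obs["orientation"]).as_matrix(); T[:3,3]=obs["tcp_pos"]
    W=np.linalg.inv(T@m["hand_eye"]); return m,W[:3,:3],W[:3,3]
def toplane(n,px,z,obs=None):
    m,R,t=pose(n,obs); px=np.array(px,float).reshape(-1,1,2)
    u=cv2.undistortPoints(px,K(m),m["D"])[:,0]; ray=np.c_[u,np.ones(len(u))]@R; c=-R.T@t
    return c+ray*((z-c[2])/ray[:,2])[:,None]
def proj(n,X,obs=None):
    m,R,t=pose(n,obs); return cv2.projectPoints(np.array(X,float),cv2.Rodrigues(R)[0],t,K(m),m["D"])[0][:,0]
E
python3 - <<'E'
from h import *
p,d=optics.grab_frame("top")
c=cv2.resize(p[165:285,170:330,::-1],None,fx=5,fy=5,interpolation=cv2.INTER_CUBIC); cv2.imwrite("pics/c1.png",c)
P=toplane("top",[(197,177),(317,205),(302,270),(181,236)],.06); print(P.round(3)); 
print(toplane("top",[(220,211)],.071),toplane("top",[(287,246),(295,213)],.07))
E
```

```text
[[ 0.671  0.261  0.06 ]
 [ 0.59  -0.034  0.06 ]
 [ 0.433  0.01   0.06 ]
 [ 0.523  0.299  0.06 ]]
[[0.57988194 0.20251651 0.071     ]] [[0.48953165 0.04352705 0.07      ]
 [0.56920226 0.02125839 0.07      ]]
```

View pics/c1.png

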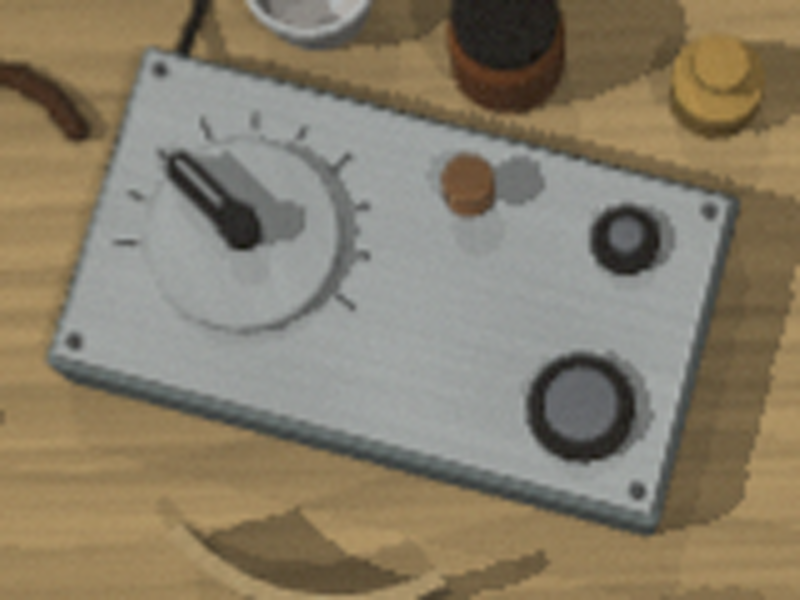

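Run:
```python
from h import *
f=lambda L:[(170+(x+.5)/5-.5,165+(y+.5)/5-.5) for x,y in L]
P=toplane("top",f([(150,52),(737,203),(655,522),(52,356)]),.06)
print(P.round(4)); e=lambda a,b:np.linalg.norm(P[a]-P[b]).round(4)
print("sides",e(0,1),e(1,2),e(2,3),e(3,0))
v=(P[0]+P[3]-P[1]-P[2])[:2]; yaw=np.arctan2(-v[0],v[1]); w=(P[0]+P[1]-P[2]-P[3])[:2]; print("yaw",np.degrees(yaw),np.degrees(np.arctan2(w[1],w[0])),"ctr",P.mean(0))
A=toplane("top",f([(243,234)]),.071)[0]; W=toplane("top",f([(181,161),(240,225)]),.097)
print("axis",A,"wing",W,np.linalg.norm(W[0]-A))
for q in (W[0]-A,W[0]-W[1]): print("wing ang",np.degrees(np.arctan2(q[1],q[0])-yaw))
T=toplane("top",f([(125,241),(137,195),(207,128),(255,120),(302,132),(344,160),(362,206),(362,257),(345,300)]),.06)-A
print("ticks",(np.degrees(np.arctan2(T[:,1],T[:,0])-yaw)).round(1))
print("keys",toplane("top",f([(581,400),(626,236)]),.07)); print("spool",toplane("top",f([(469,170)]),.09))
c,s=np.cos(yaw),np.sin(yaw)
for n in ("top","side"):
  pass
p,d=optics.grab_frame("top")
m,R,t=pose("top")
def pt(u,v):
    x=cv2.undistortPoints(np.array([[[u,v]]],float),K(m),m["D"])[0,0]; z=d[int(round(v)),int(round(u))]; return R.T@(np.array([*x,1])*z-t)
for q in f([(581,400),(626,236),(243,300),(469,170),(400,300)]): print(pt(*q).round(4))
```

```text
[[ 0.6764  0.2549  0.06  ]
 [ 0.5892 -0.0338  0.06  ]
 [ 0.435   0.0131  0.06  ]
 [ 0.524   0.3013  0.06  ]]
sides 0.3015 0.1612 0.3016 0.1594
yaw -16.98104064960404 -16.926274570364814 ctr [0.55614224 0.13385869 0.06      ]
axis [0.57902989 0.20688958 0.071     ] wing [[0.60965244 0.23322119 0.097     ]
 [0.57737806 0.20500804 0.097     ]] 0.048032219540428876
wing ang 57.67250475700174
wing ang 58.13988038938939
ticks [ 106.1   82.9   35.6   12.6  -10.6  -34.7  -58.5  -83.8 -106.5]
keys [[0.49298005 0.04625535 0.07      ]
 [0.572189   0.02161978 0.07      ]]
spool [[0.60246826 0.09614166 0.09      ]]
[0.4911 0.0465 0.0822]
[0.5697 0.0221 0.0812]
[0.5467 0.2071 0.0699]
[0.6032 0.0962 0.0873]
[0.5464 0.1321 0.0594]
```

```bash
cat >> h.py <<'E'
A=np.array([.579,.206]); YAW=np.radians(-17)
def plan(wps,n,obs=None):
    """wps: list of (xyz, tool-x heading deg), n rows for each; print rows"""
    o=obs or monitor.get_obs(); R=Ro.from_rotvec(o["orientation"]); p=o["tcp_pos"]
    for (g,th),k in zip(wps,n):
        th=np.radians(th); G=Ro.from_matrix(np.array([[np.cos(th),np.sin(th),0],[np.sin(th),-np.cos(th),0],[0,0,-1]]))
        dr=(R.inv()*G).as_rotvec()/k; dp=(np.array(g)-p)/k
        for i in range(k): 
            print([[float(x) for x in (R.inv().apply(dp)*100).round(2)],[float(x) for x in dr.round(3)]]); R=R*Ro.from_rotvec(dr)
        p=np.array(g); print()
def finger(w,gap,rad=.033,z=.077):
    """finger centre for wing at world angle w deg (axis A), gap from its ccw side"""
    a=np.radians(w); xy=A+rad*np.array([np.cos(a),np.sin(a)])+(.018+gap)*np.array([-np.sin(a),np.cos(a)]); return [*xy,z],w+90
E
python3 - <<'E'
from h import *
g,th=finger(43,.012); print(g,th)
plan([([.5,-.25,.23],75),([g[0],g[1],.17],th)],[12,12])
E
```

```text
[np.float64(0.5826747213515577), np.float64(0.25044655693063755), 0.077] 133
[[3.36, -2.39, 0.01], [-0.0, -0.0, -0.084]]
[[3.55, -2.1, 0.01], [-0.0, -0.0, -0.084]]
[[3.71, -1.8, 0.01], [-0.0, -0.0, -0.084]]
[[3.85, -1.48, 0.01], [-0.0, -0.0, -0.084]]
[[3.96, -1.15, 0.01], [-0.0, -0.0, -0.084]]
[[4.04, -0.82, 0.01], [-0.0, -0.0, -0.084]]
[[4.1, -0.48, 0.01], [-0.0, -0.0, -0.084]]
[[4.12, -0.13, 0.01], [-0.0, -0.0, -0.084]]
[[4.12, 0.22, 0.01], [-0.0, -0.0, -0.084]]
[[4.09, 0.56, 0.01], [-0.0, -0.0, -0.084]]
[[4.03, 0.9, 0.01], [-0.0, -0.0, -0.084]]
[[3.94, 1.23, 0.01], [-0.0, -0.0, -0.084]]

[[4.21, -0.41, 0.5], [0.0, 0.0, -0.084]]
[[4.23, -0.06, 0.5], [0.0, 0.0, -0.084]]
[[4.22, 0.3, 0.5], [0.0, 0.0, -0.084]]
[[4.18, 0.65, 0.5], [0.0, 0.0, -0.084]]
[[4.11, 1.0, 0.5], [0.0, 0.0, -0.084]]
[[4.01, 1.34, 0.5], [0.0, 0.0, -0.084]]
[[3.88, 1.68, 0.5], [0.0, 0.0, -0.084]]
[[3.72, 2.0, 0.5], [0.0, 0.0, -0.084]]
[[3.54, 2.31, 0.5], [0.0, 0.0, -0.084]]
[[3.34, 2.6, 0.5], [0.0, 0.0, -0.084]]
[[3.11, 2.87, 0.5], [0.0, 0.0, -0.084]]
[[2.85, 3.12, 0.5], [0.0, 0.0, -0.084]]
```

```bash
python3 -m crank '[[[3.4,-2.4,0],[0,0,-0.084]],[[3.55,-2.1,0],[0,0,-0.084]],[[3.7,-1.8,0],[0,0,-0.084]],[[3.85,-1.5,0],[0,0,-0.084]],[[3.95,-1.15,0],[0,0,-0.084]]]' 0 20
python3 -m crank '[[[4.05,-0.8,0],[0,0,-0.084]],[[4.1,-0.5,0],[0,0,-0.084]],[[4.1,-0.15,0],[0,0,-0.084]],[[4.1,0.2,0],[0,0,-0.084]],[[4.1,0.55,0],[0,0,-0.084]]]'
python3 -m crank '[[[4.05,0.9,0],[0,0,-0.084]],[[3.95,1.2,0],[0,0,-0.084]],[[0,0,0],[0,0,0]],[[0,0,0],[0,0,0]]]'
python3 - <<'E'
from h import *
g,th=finger(43,.012)
plan([([g[0],g[1],.17],th)],[12])
E
```

```text
clock: 0.7
tcp_pos: [0.3262, -0.4786, 0.2312]
orientation: [-2.937, -1.114, 0.0]
contact_force: [0.6, -0.7, 0.2]
grip_width: 0.0119
gripper_force: 0.0
clock: 1.2
tcp_pos: [0.4503, -0.3143, 0.2313]
orientation: [2.641, 1.702, -0.0]
contact_force: [0.3, -0.8, -0.3]
grip_width: 0.0
gripper_force: 0.0
clock: 1.6
tcp_pos: [0.4998, -0.2485, 0.2311]
orientation: [-2.489, -1.916, 0.0]
contact_force: [-0.7, -0.8, -0.4]
grip_width: -0.0001
gripper_force: 0.0
[[4.2, -0.4, 0.51], [-0.0, -0.0, -0.084]]
[[4.21, -0.04, 0.51], [-0.0, -0.0, -0.084]]
[[4.2, 0.31, 0.51], [-0.0, -0.0, -0.084]]
[[4.16, 0.66, 0.51], [-0.0, -0.0, -0.084]]
[[4.09, 1.01, 0.51], [-0.0, -0.0, -0.084]]
[[3.99, 1.35, 0.51], [-0.0, -0.0, -0.084]]
[[3.86, 1.68, 0.51], [-0.0, -0.0, -0.084]]
[[3.71, 2.0, 0.51], [-0.0, -0.0, -0.084]]
[[3.53, 2.31, 0.51], [-0.0, -0.0, -0.084]]
[[3.32, 2.59, 0.51], [-0.0, -0.0, -0.084]]
[[3.09, 2.86, 0.51], [-0.0, -0.0, -0.084]]
[[2.84, 3.11, 0.51], [-0.0, -0.0, -0.084]]
```

```bash
python3 -m crank '[[[4.2,-0.4,0.5],[0,0,-0.084]],[[4.2,0,0.5],[0,0,-0.084]],[[4.2,0.3,0.5],[0,0,-0.084]],[[4.15,0.65,0.5],[0,0,-0.084]],[[4.1,1,0.5],[0,0,-0.084]]]'
python3 -m crank '[[[4,1.35,0.5],[0,0,-0.084]],[[3.85,1.7,0.5],[0,0,-0.084]],[[3.7,2,0.5],[0,0,-0.084]],[[3.5,2.3,0.5],[0,0,-0.084]],[[3.3,2.6,0.5],[0,0,-0.084]]]'
python3 -m crank '[[[3.1,2.85,0.5],[0,0,-0.084]],[[2.85,3.1,0.5],[0,0,-0.084]],[[0,0,0],[0,0,0]],[[0,0,0],[0,0,0]]]'
python3 - <<'E'
from h import *
o=monitor.get_obs(); p,d=optics.grab_frame("wrist"); cv2.imwrite("pics/w1.png",p[:,:,::-1])
g,th=finger(43,.012)
print(o["joints"]); plan([(g,th)],[4])
print(proj("wrist",[[*A,.071],[*A,.097],[*(A+.046*np.array([np.cos(.7505),np.sin(.7505)])),.097]],o))
E
```

```text
clock: 2.1
tcp_pos: [0.5341, -0.0426, 0.2061]
orientation: [2.038, 2.39, -0.001]
contact_force: [0.3, 0.0, 0.1]
grip_width: 0.0003
gripper_force: 0.0
clock: 2.6
tcp_pos: [0.5707, 0.1644, 0.1808]
orientation: [1.495, 2.762, -0.002]
contact_force: [1.3, 0.2, 0.2]
grip_width: 0.0002
gripper_force: 0.0
clock: 3.0
tcp_pos: [0.5839, 0.2475, 0.1705]
orientation: [-1.259, -2.878, 0.002]
contact_force: [0.4, -0.0, -0.4]
grip_width: 0.0005
gripper_force: 0.0
[-0.01774782  0.55941572 -0.67274279  1.67933899  0.39308722  1.04359229
 -0.07207359]
[[0.11, 0.05, 2.34], [-0.0, 0.0, -0.002]]
[[0.11, 0.05, 2.34], [-0.0, 0.0, -0.002]]
[[0.11, 0.05, 2.34], [-0.0, 0.0, -0.002]]
[[0.11, 0.05, 2.34], [-0.0, 0.0, -0.002]]

[[240.10615752 246.47394172]
 [235.95273511 259.52656265]
 [297.11438316 259.2925694 ]]
```

View pics/w1.png

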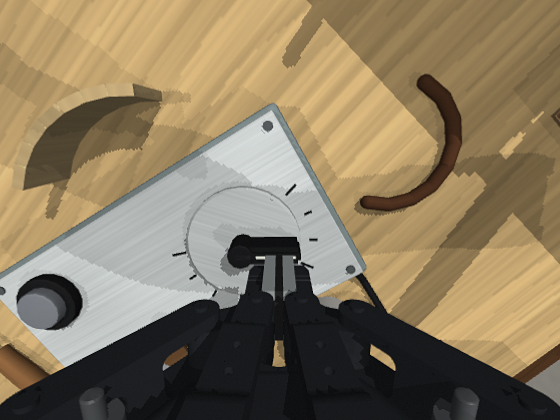

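The wrist view shows the wing from (235,248) to (300,245), with the finger behind it on the counter-clockwise side. The disc's centre is near (243,243), where (240,246) was predicted, so they agree to about 2 mm. I'll enlarge it to check.

Run:
```python
from h import *
o=monitor.get_obs(); p,d=optics.grab_frame("wrist"); 
a=np.linspace(0,2*np.pi,200); C=np.c_[A[0]+.048*np.cos(a),A[1]+.048*np.sin(a),0*a+.071]
c=cv2.resize(p[170:310,150:330,::-1],None,fx=4,fy=4,interpolation=cv2.INTER_CUBIC)
cv2.polylines(c,[np.int32((proj("wrist",C,o)-[150,170]+.5)*4)],True,(0,0,255),1)
cv2.imwrite("pics/w2.png",c)
```

```text
(no output)
```

View pics/w2.png

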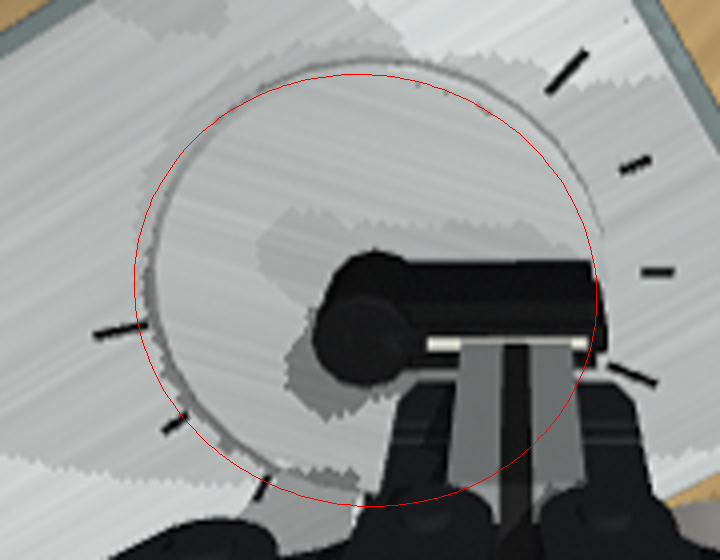

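```bash
sed -i 's/A=np.array.*; YAW/A=np.array([.579,.209]); YAW/' h.py
python3 - <<'E'
from h import *
g,th=finger(43,.012)
plan([(g,th)],[5])
E
```

```text
[[0.14, 0.08, 1.88], [-0.0, 0.0, -0.001]]
[[0.14, 0.08, 1.88], [-0.0, 0.0, -0.001]]
[[0.14, 0.08, 1.88], [-0.0, 0.0, -0.001]]
[[0.14, 0.08, 1.88], [-0.0, 0.0, -0.001]]
[[0.14, 0.08, 1.88], [-0.0, 0.0, -0.001]]
```

```bash
python3 -m crank '[[[0.35,0.2,0],[0,0,0]],[[0.35,0.2,0],[0,0,0]],[[0,0,3],[0,0,0]],[[0,0,3],[0,0,0]],[[0,0,2],[0,0,0]]]'
python3 -m crank '[[[0,0,1.4],[0,0,0]],[[0,0,0],[0,0,0]],[[0,0,0],[0,0,0]]]'
python3 - <<'E'
from h import *
o=monitor.get_obs(); p,d=optics.grab_frame("wrist"); print(o["tcp_pos"])
c=cv2.resize(p[170:370,150:390,::-1],None,fx=3,fy=3,interpolation=cv2.INTER_CUBIC); cv2.imwrite("pics/w3.png",c)
print("first click, 6 rows"); plan([finger(43-18*i/6,.012*(1-i/6)) for i in range(1,7)],[1]*6)
E
```

```text
clock: 3.6
tcp_pos: [0.5814, 0.2552, 0.0897]
orientation: [-1.259, -2.878, 0.002]
contact_force: [-0.5, -0.1, -1.0]
grip_width: -0.0002
gripper_force: 0.0
clock: 3.9
tcp_pos: [0.5824, 0.2565, 0.078]
orientation: [1.258, 2.878, 0.001]
contact_force: [-0.9, 0.5, -0.9]
grip_width: -0.0001
gripper_force: 0.0
[0.58239339 0.25648662 0.07800907]
first click, 6 rows
[[-0.62, -0.09, 0.16], [0.002, 0.0, 0.049]]

[[-0.38, 0.13, 0.0], [0.0, 0.0, 0.052]]

[[-0.38, 0.12, 0.0], [-0.0, 0.0, 0.052]]

[[-0.38, 0.11, 0.0], [0.0, -0.0, 0.052]]

[[-0.38, 0.1, 0.0], [0.0, 0.0, 0.052]]

[[-0.38, 0.09, -0.0], [0.0, -0.0, 0.052]]
```

View pics/w3.png

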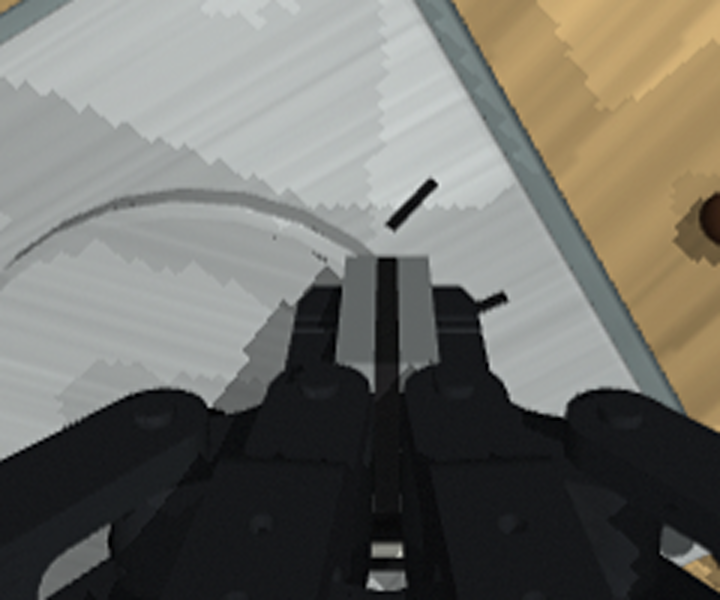

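The finger is down beside the wing on its counter-clockwise side and is touching nothing. I'll close the gap and push about 0.75 click.

```bash
python3 -m crank '[[[-0.4,-0.1,0.1],[0,0,0]],[[-0.4,-0.1,0],[0,0,0]],[[-0.3,0,0],[0,0,0]],[[-0.3,0,0],[0,0,0]],[[0,0,0],[0,0,0]]]'
python3 -m crank '[[[-0.174,0.089,0],[0,0,0.052]],[[-0.174,0.089,0],[0,0,0.052]],[[-0.174,0.089,0],[0,0,0.052]],[[-0.174,0.089,0],[0,0,0.052]]]'
python3 -m crank '[[[-0.174,0.089,0],[0,0,0.052]],[[-0.174,0.089,0],[0,0,0.052]],[[0,0,0],[0,0,0]],[[0,0,0],[0,0,0]]]'
python3 - <<'E'
from h import *
print(finger(25,0))
L=[]
for n in ("top","side"):
    p,d=optics.grab_frame(n); u,v=proj(n,[[*A,.09]])[0].astype(int); L.append(cv2.resize(p[v-40:v+40,u-40:u+40,::-1],(400,400),interpolation=cv2.INTER_CUBIC))
cv2.imwrite("pics/d1.png",np.hstack(L))
E
```

```text
clock: 4.45
tcp_pos: [0.5904, 0.2444, 0.0765]
orientation: [1.259, 2.878, 0.001]
contact_force: [-0.6, -0.2, 0.0]
grip_width: 0.0002
gripper_force: 0.0
clock: 4.85
tcp_pos: [0.5967, 0.242, 0.0764]
orientation: [-1.551, -2.731, -0.0]
contact_force: [-1.4, -0.2, 0.6]
grip_width: -0.0
gripper_force: 0.5
clock: 5.25
tcp_pos: [0.6004, 0.2392, 0.0763]
orientation: [1.688, 2.65, -0.0]
contact_force: [-0.1, -0.5, -0.0]
grip_width: 0.0001
gripper_force: 0.0
([np.float64(0.6013010282608768), np.float64(0.2392599428041028), 0.077], 115)
```

View pics/d1.png

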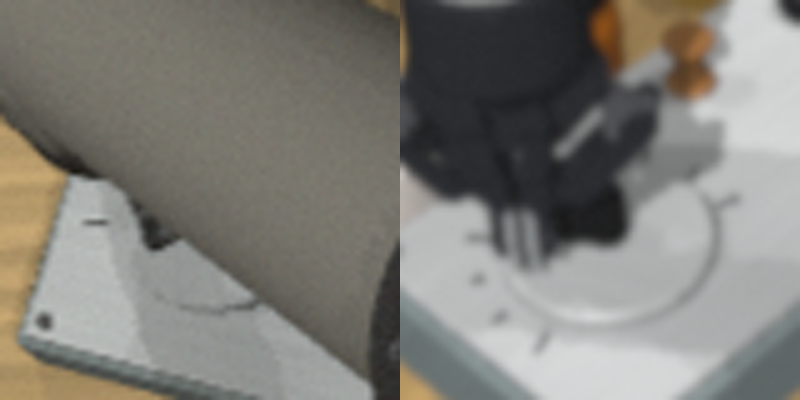

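```bash
for i in 1; do 
python3 -m crank '[[[-0.174,0.089,0],[0,0,0.052]],[[-0.174,0.089,0],[0,0,0.052]]]'
python3 -m crank '[[[-0.174,0.089,0],[0,0,0.052]],[[-0.174,0.089,0],[0,0,0.052]]]'
python3 -m crank '[[[-0.174,0.089,0],[0,0,0.052]],[[-0.174,0.089,0],[0,0,0.052]]]'
python3 -m crank '[[[-0.174,0.089,0],[0,0,0.052]],[[-0.174,0.089,0],[0,0,0.052]]]'
python3 -m crank '[[[-0.174,0.089,0],[0,0,0.052]],[[-0.174,0.089,0],[0,0,0.052]]]'
python3 -m crank '[[[-0.174,0.089,0],[0,0,0.052]],[[-0.174,0.089,0],[0,0,0.052]]]'
done | grep -v -e width -e clock
python3 - <<'E'
from h import *
print(finger(43-54,0))
E
```

```text
tcp_pos: [0.6033, 0.2368, 0.0762]
orientation: [-1.826, -2.556, 0.0]
contact_force: [-0.2, 0.7, 1.2]
gripper_force: 0.6
tcp_pos: [0.6053, 0.2355, 0.0763]
orientation: [-1.954, -2.457, -0.001]
contact_force: [-0.9, 2.3, -1.0]
gripper_force: 1.3
tcp_pos: [0.6082, 0.2318, 0.0763]
orientation: [-2.081, -2.353, -0.001]
contact_force: [-1.3, 0.6, -0.2]
gripper_force: 0.6
tcp_pos: [0.6106, 0.2279, 0.0763]
orientation: [-2.201, -2.241, -0.0]
contact_force: [-0.2, -0.2, -0.4]
gripper_force: 0.2
tcp_pos: [0.6123, 0.2243, 0.0762]
orientation: [-2.315, -2.123, -0.0]
contact_force: [-0.5, 2.5, -0.7]
gripper_force: 1.5
tcp_pos: [0.6136, 0.2221, 0.0763]
orientation: [-2.42, -2.001, -0.003]
contact_force: [0.8, 3.1, -1.2]
gripper_force: 1.2
([np.float64(0.6148282589705507), np.float64(0.22037259245463195), 0.077], 79)
```

```bash
(
python3 -m crank '[[[-0.174,0.089,0],[0,0,0.052]],[[-0.174,0.089,0],[0,0,0.052]]]'
python3 -m crank '[[[-0.174,0.089,0],[0,0,0.052]],[[-0.174,0.089,0],[0,0,0.052]]]'
python3 -m crank '[[[-0.174,0.089,0],[0,0,0.052]],[[0,0,0],[0,0,0]],[[0,0,0],[0,0,0]]]'
) | grep -v -e width -e clock
python3 - <<'E'
from h import *
print(finger(43-69,0))
L=[]
for n in ("top","side"):
    p,d=optics.grab_frame(n); u,v=proj(n,[[*A,.08]])[0].astype(int); L.append(cv2.resize(p[v-40:v+40,u-40:u+40,::-1],(400,400),interpolation=cv2.INTER_CUBIC))
cv2.imwrite("pics/d2.png",np.hstack(L))
E
```

```text
tcp_pos: [0.6147, 0.2174, 0.0763]
orientation: [-2.522, -1.872, -0.001]
contact_force: [-1.0, 0.6, -0.5]
gripper_force: 0.5
tcp_pos: [0.6153, 0.2132, 0.0763]
orientation: [-2.616, -1.738, -0.0]
contact_force: [0.3, 0.6, 0.2]
gripper_force: 0.2
tcp_pos: [0.6155, 0.2109, 0.0763]
orientation: [-2.659, -1.674, 0.0]
contact_force: [0.4, 0.3, 0.1]
gripper_force: 0.0
([np.float64(0.6165508841700759), np.float64(0.21071204498934545), 0.077], 64)
```

View pics/d2.png

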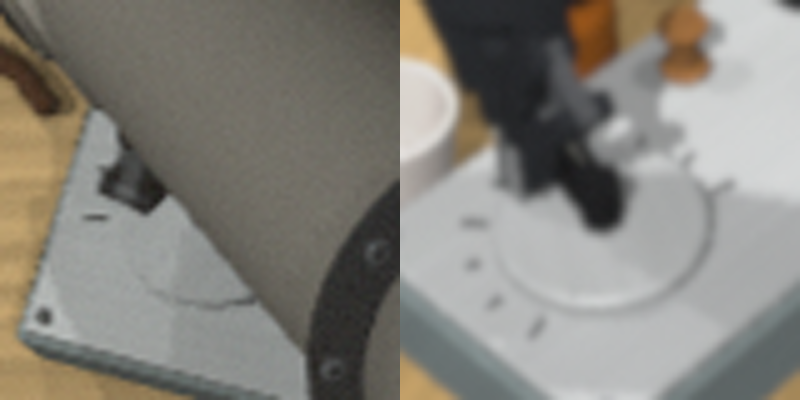

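The side half of the picture shows the hub at (605,215) and the wing's end near (575,150). I'll compare that with the predicted wing directions.

Run:
```python
from h import *
u,v=proj("side",[[*A,.08]])[0].astype(int)
for k in (1,2,3,4):
    a=np.radians(43-24*k); e=np.array([np.cos(a),np.sin(a)])
    print(k,((proj("side",[[*A,.097],[*(A+.046*e),.097]])-[u-40,v-40]+.5)*5+[400,0]).round())
```

```text
1 [[600. 180.]
 [496. 171.]]
2 [[600. 180.]
 [515. 141.]]
3 [[600. 180.]
 [547. 119.]]
4 [[600. 180.]
 [588. 107.]]
```

```bash
(
python3 -m crank '[[[-0.174,0.089,0],[0,0,0.052]],[[-0.174,0.089,0],[0,0,0.052]]]'
python3 -m crank '[[[-0.174,0.089,0],[0,0,0.052]]]'
python3 -m crank '[[[-0.174,0.089,0],[0,0,0.052]]]'
python3 -m crank '[[[-0.174,0.089,0],[0,0,0.052]]]'
python3 -m crank '[[[-0.174,0.089,0],[0,0,0.052]]]'
python3 -m crank '[[[0,0,0],[0,0,0]],[[0,0,0],[0,0,0]],[[0,0,0],[0,0,0]]]'
) | grep -v -e width -e clock
python3 - <<'E'
from h import *
print(finger(43-87,0))
E
```

```text
tcp_pos: [0.6158, 0.2085, 0.0764]
orientation: [-2.742, -1.529, -0.003]
contact_force: [1.4, 2.9, -2.1]
gripper_force: 1.8
tcp_pos: [0.6157, 0.2064, 0.0764]
orientation: [-2.781, -1.458, -0.003]
contact_force: [1.5, 1.2, -1.5]
gripper_force: 1.1
tcp_pos: [0.6152, 0.2041, 0.0763]
orientation: [-2.819, -1.385, -0.002]
contact_force: [0.7, 1.3, -0.4]
gripper_force: 0.7
tcp_pos: [0.6148, 0.2021, 0.0763]
orientation: [-2.854, -1.311, -0.001]
contact_force: [0.4, 1.4, -1.1]
gripper_force: 0.6
tcp_pos: [0.6143, 0.2, 0.0763]
orientation: [-2.887, -1.236, -0.001]
contact_force: [0.8, 1.3, -1.0]
gripper_force: 0.4
tcp_pos: [0.6144, 0.1993, 0.0763]
orientation: [-2.887, -1.239, 0.0]
contact_force: [0.1, 0.6, 1.0]
gripper_force: 0.0
([np.float64(0.6152420640794374), np.float64(0.1990243901809488), 0.077], 46)
```

Force has dropped to zero, so the dial has most likely clicked over. I'll back off, rise and look.

```bash
python3 -m crank '[[[0.6,0,0],[0,0,0]],[[0.6,0,0],[0,0,0]],[[0,0,-2],[0,0,0]],[[0,0,-4],[0,0,0]],[[0,0,-4],[0,0,0]]]' >/dev/null
python3 -m crank '[[[3,0,0],[0,0,0]],[[2,0,0],[0,0,0]],[[0,0,0],[0,0,0]],[[0,0,0],[0,0,0]]]'
python3 - <<'E'
from h import *
o=monitor.get_obs();p,d=optics.grab_frame("wrist"); q,d=optics.grab_frame("side"); u,v=proj("side",[[*A,.08]])[0].astype(int)
cv2.imwrite("pics/e1.png",np.hstack([cv2.resize(p[:,:,::-1],(400,300)),cv2.resize(q[v-40:v+40,u-50:u+50,::-1],(375,300),interpolation=cv2.INTER_CUBIC)]))
for k in (3,4,5):
    a=np.radians(43-24*k); e=np.array([np.cos(a),np.sin(a)]); X=[[*A,.097],[*(A+.046*e),.097]]
    print(k,(proj("wrist",X,o)/1.4).round(),((proj("side",X)-[u-50,v-40])*3.75+[400,0]).round())
E
```

```text
clock: 9.15
tcp_pos: [0.6568, 0.2443, 0.1757]
orientation: [-2.887, -1.239, 0.002]
contact_force: [-1.0, -0.4, 0.0]
grip_width: -0.0
gripper_force: 0.0
3 [[171. 226.]
 [210. 217.]] [[585. 133.]
 [546.  87.]]
4 [[171. 226.]
 [210. 232.]] [[585. 133.]
 [576.  78.]]
5 [[171. 226.]
 [204. 245.]] [[585. 133.]
 [608.  79.]]
```

View pics/e1.png

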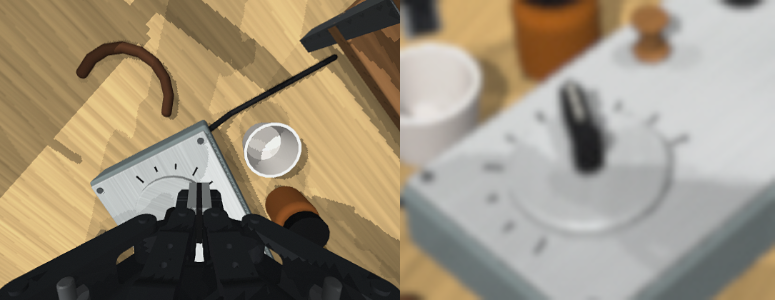

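The side view shows the wing's tip at (570,85) and hub at (588,135). Six ticks lie before it and three after, so it is in stop 6, four clicks on from stop 2. Next is the larger key.

Run:
```python
from h import *
plan([([.491,.048,.15],46)],[7])
```

```text
[[-3.65, 0.21, 0.37], [-0.0, 0.0, 0.001]]
[[-3.65, 0.22, 0.37], [-0.0, 0.0, 0.001]]
[[-3.65, 0.22, 0.37], [-0.0, 0.0, 0.001]]
[[-3.65, 0.22, 0.37], [-0.0, 0.0, 0.001]]
[[-3.65, 0.23, 0.37], [-0.0, 0.0, 0.001]]
[[-3.65, 0.23, 0.37], [-0.0, 0.0, 0.001]]
[[-3.65, 0.23, 0.37], [-0.0, 0.0, 0.001]]
```

```bash
python3 -m crank '[[[-3.65,0.2,0.3],[0,0,0]],[[-3.65,0.2,0.3],[0,0,0]],[[-3.65,0.25,0.3],[0,0,0]],[[-3.65,0.25,0.3],[0,0,0]],[[-3.65,0.2,0.3],[0,0,0]]]' >/dev/null
python3 -m crank '[[[-3.65,0.2,0.3],[0,0,0]],[[-3.65,0.25,0.3],[0,0,0]],[[0,0,0],[0,0,0]],[[0,0,0],[0,0,0]]]'
python3 - <<'E'
from h import *
o=monitor.get_obs();p,d=optics.grab_frame("wrist"); p=p[:,:,::-1].copy()
a=np.linspace(0,6.28,60); C=np.c_[.491+.018*np.cos(a),.048+.018*np.sin(a),0*a+.081]
cv2.polylines(p,[np.int32(proj("wrist",C,o))],True,(0,0,255),1); cv2.imwrite("pics/k1.png",p[150:,100:500])
E
```

```text
clock: 10.15
tcp_pos: [0.4915, 0.0472, 0.1556]
orientation: [2.888, 1.234, -0.0]
contact_force: [-0.1, -0.4, 0.1]
grip_width: -0.0003
gripper_force: 0.0
```

View pics/k1.png

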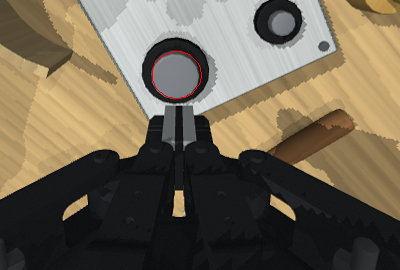

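The predicted circle (red, centred at (176,73)) sits on the larger key's top, so the position is good. I'll go down and press.

```bash
python3 -m crank '[[[0,0,3],[0,0,0]],[[0,0,3],[0,0,0]],[[0,0,1],[0,0,0]],[[0,0,0],[0,0,0]]]' | grep -e pos -e contact
for i in 1; do python3 -m crank '[[[0,0,0.3],[0,0,0]],[[0,0,0],[0,0,0]]]'
python3 -m crank '[[[0,0,0.3],[0,0,0]],[[0,0,0],[0,0,0]]]'
python3 -m crank '[[[0,0,0.3],[0,0,0]],[[0,0,0],[0,0,0]]]'; done | grep -e pos -e contact
```

```text
tcp_pos: [0.4915, 0.0491, 0.0842]
contact_force: [-0.3, -0.3, 0.4]
tcp_pos: [0.493, 0.0488, 0.0832]
contact_force: [-0.4, -0.3, -0.4]
tcp_pos: [0.4932, 0.0487, 0.08]
contact_force: [0.3, 0.8, 2.1]
tcp_pos: [0.4931, 0.0487, 0.0767]
contact_force: [1.9, -0.6, 4.4]
```

```bash
for i in 1; do python3 -m crank '[[[0,0,0.2],[0,0,0]],[[0,0,0],[0,0,0]]]'
python3 -m crank '[[[0,0,0.2],[0,0,0]],[[0,0,0],[0,0,0]]]'
python3 -m crank '[[[0,0,0.15],[0,0,0]],[[0,0,0],[0,0,0]],[[0,0,0],[0,0,0]]]'; done | grep -e pos -e contact
```

```text
tcp_pos: [0.4932, 0.0487, 0.0759]
contact_force: [-2.3, -0.3, 17.7]
tcp_pos: [0.4934, 0.0487, 0.0755]
contact_force: [-8.9, -1.4, 35.6]
tcp_pos: [0.4935, 0.0487, 0.0752]
contact_force: [-13.2, -1.3, 52.0]
```

The key is against its bottom stop. I'll let it go and rise.

```bash
python3 -m crank '[[[0,0,-0.8],[0,0,0]],[[0,0,-1.5],[0,0,0]],[[0,0,-4],[0,0,0]],[[0,0,-4],[0,0,0]],[[0,0,-4],[0,0,0]]]' >/dev/null
python3 -m crank '[[[-2,-4,0],[0,0,0]],[[-2,-4,0],[0,0,0]],[[0,0,0],[0,0,0]],[[0,0,0],[0,0,0]],[[0,0,0],[0,0,0]]]'
python3 - <<'E'
from h import *
q,d=optics.grab_frame("side"); cv2.imwrite("pics/f1.png",cv2.resize(q[150:330,130:400,::-1],None,fx=2.9,fy=2.9))
E
```

```text
clock: 12.9
tcp_pos: [0.4072, 0.0743, 0.2138]
orientation: [2.888, 1.237, 0.0]
contact_force: [-0.2, -0.7, 0.4]
grip_width: 0.0001
gripper_force: 0.0
```

View pics/f1.png

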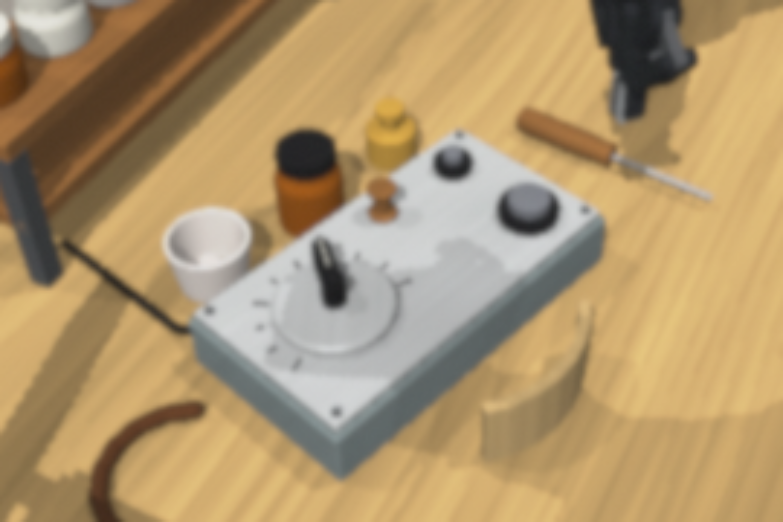

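The wing is at stop 6 (tip at (318,245)), both keys are up, nothing around the timer has moved, and the arm is clear.

```bash
python3 -c "
from bench import r; print(r.hand_in())"
```

```text
the job is handed in; nothing more can be done
None
```

I turned the dial four clicks clockwise (stop 2 to stop 6), pressed the larger key right down and let it go, and handed the job in with the arm clear; the hand-in returned no verdict.

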